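Pack the gap in a dry-block heater and hold the jaw shut

TASK

The aluminium tube block does not fill the well of the dry-block heater. Stand blue spacers from the tray upright, tab up and side by side, in the gap between the block and the red-handled spring jaw, until the jaw can close on them; then push the jaw by its red handle so that it squeezes the stack firmly against the block, and finish while still holding it pressed there. Spacers not needed stay standing in the tray, and the flasks are left alone.

Things in the scene. Friction and masses are not known exactly. Their poses are not given: they have to be found in the camera images.
- heater: white dry-block heater, fixed, 130 (x) x 255 (y) x 60 mm tall. Origin on the bench; an open well runs along its y axis, centred on x = 0: 66 mm wide, from y = -130 to +95 mm, floor 30 mm above the bench and rim 60 mm above it. The spring jaw is at the -y end of the well, the tube block at the +y end, the gap to be filled between them (53 to 87 mm wide while the jaw is open)
- block: aluminium block 64 x 90 (y) x 36 mm with six yellow-capped tubes standing 13 mm above it, fixed in the well; origin: centre of its underside, on the well floor; axes as the heater's
- block_face (a point): middle of the block's face towards the gap (its -y side), 20 mm above the well floor
- jaw: steel jaw 60 (x) x 30 (y) x 34 mm in the well, red handle 24 (x) x 14 (y) mm on top, from 35 to 77 mm above the well floor. Origin: bottom middle of its front face (+y, towards the gap), on the well floor; axes as the heater's. Slides along heater +y from open (start) by at most 30 mm to a hard stop; a spring (2 N open, 4 N at the stop) draws it back open. It reaches the stack only with 2 or 3 spacers in
- jaw_handle (a point): middle of the red handle, 56 mm above the well floor and 22 mm behind (-y) the jaw's front face
- tray: grey open tray, fixed, 100 (x) x 200 (y) mm, rim 14 mm high, floor 4 mm thick; origin: centre of its underside. Holds four spacers in a row along its y, about 44 mm apart
- spacer1: one of four identical blue plastic spacers, upside-down-T shaped: foot 60 (its x) x 20 (its y, the thickness) x 35 mm tall, and on top of it in the middle a grip tab 24 (x) x 18 (y) x 40 mm, total height 75 mm, about 90 g. Origin: centre of the underside, z up. Stands upright in the tray, number 1 along tray y; a half turn makes no difference
- spacer2: one of four identical blue plastic spacers, upside-down-T shaped: foot 60 (its x) x 20 (its y, the thickness) x 35 mm tall, and on top of it in the middle a grip tab 24 (x) x 18 (y) x 40 mm, total height 75 mm, about 90 g. Origin: centre of the underside, z up. Stands upright in the tray, number 2 along tray y; a half turn makes no difference
- spacer3: one of four identical blue plastic spacers, upside-down-T shaped: foot 60 (its x) x 20 (its y, the thickness) x 35 mm tall, and on top of it in the middle a grip tab 24 (x) x 18 (y) x 40 mm, total height 75 mm, about 90 g. Origin: centre of the underside, z up. Stands upright in the tray, number 3 along tray y; a half turn makes no difference
- spacer4: one of four identical blue plastic spacers, upside-down-T shaped: foot 60 (its x) x 20 (its y, the thickness) x 35 mm tall, and on top of it in the middle a grip tab 24 (x) x 18 (y) x 40 mm, total height 75 mm, about 90 g. Origin: centre of the underside, z up. Stands upright in the tray, number 4 along tray y; a half turn makes no difference
- flask1: a bystander: a round glass flask with stopper, 88 mm wide and about 166 mm tall, stands on the bench; origin: centre of its underside
- flask2: a bystander: a round glass flask with stopper, 88 mm wide and about 166 mm tall, stands on the bench; origin: centre of its underside
- flask3: a bystander: a conical glass flask with stopper, 80 mm wide and about 156 mm tall, stands on the bench; origin: centre of its underside
Mind the look-alikes: they are no part of the job. What is shaped like the spacer3 but orange is not meant.

How it is judged:
By the outcome, as a careful person would: the job done as asked, in the order asked, and still so for the second after the job is handed in, while the arm keeps its last pose, push and grip.
It also fails if it takes over 72 s, if anything falls off the work surface, if the arm or the gripper's body presses on something with over 40 N, if the wrist force passes 120 N, or if a joint passes its speed limit or range.

ROBOT

A 6-joint arm with a two-finger parallel gripper is mounted at the origin on the work surface. World frame = base frame: x ahead of the robot, y to its left, z up, the work surface at z = 0. Lengths are in mm, angles in degrees, forces in N, time in s.
With the tool pointing down it reaches from about 400 to 825 mm from the base axis. Payload 7 kg.
Tool frame: the origin (TCP) lies midway between the tips of the shut fingers; the grasp point (between the pads) lies 19 mm behind it; z points along the fingers, y is the direction in which the jaws open and shut (so a half turn about z gives the same grasp; the last joint's range is limited). The gripper opens to 88 mm and grips with 3 to 60 N. Pads are 19 mm wide; open, the fingers measure 130 mm over their backs; the gripper's body (78 mm by 193 mm) begins 47 mm behind the grasp point.
Start: joints at [83.428, 20.546, 0.682, 0, -70.136, -16.507], TCP at [264.603, 620.951, 226.561] pointing down, gripper open.
Joint ranges: [-176.03, 176.03], [-82.01, 121.73], [-58.28, 71.71], [-173.87, 95.51], [-174.79, -0.11], [-173.66, 173.66]. Speed limits (degrees/s): [136.94, 136.94, 172.46, 180, 180, 180].

INTERFACE

Orientations are given as [roll, pitch, yaw] about the fixed x, y, z axes, in that order (R = Rz(yaw) Ry(pitch) Rx(roll)).
In Python, from workcell import ctrl, vision gives the robot as it stands.
- The arm moves only by the tool play_rows, never from a script. Its argument "steps" is a list of rows, each a list of 7 numbers: the shift along the tool's x, y, z in units of 25 mm (1.0 is 25 mm), then the turn, a rotation vector about the tool's x, y, z in units of 6 degrees (1.0 is 6 degrees), then the finger opening in mm, from 0 to 87.6. In form: [[tx, ty, tz, wx, wy, wz, fingers], ...]. A call has 1 to 20 rows; each row shifts and turns the commanded pose from where the row before left it, along the tool's axes as they then stand; what a row does not reach is not made up. A row lasts 1/8 s, in which the tool goes at most 62.5 mm and 10.7 degrees, less where a joint would pass 70% of its speed; a pose out of reach is approached as far as the arm can. A call is refused whole if a number of a shift passes 1 or a number of a turn 1, either way. A call with a gripper value outside its range is refused whole. The fingers move at their own pace and stop on an object; the grip force is fixed at half the most. Time passes only in rows, so rows that do not move let the fingers close. It gives the time, the measured TCP pose, the force and the opening at its end, in the units of the state.
- ctrl.state(): the state, without advancing time (a new reading comes with each control period).
- vision.snapshot(name): name is "side" or "top"; returns the picture (480x640x3 uint8, red, green, blue); there is no depth.
- vision.camera_params(name): a dict with "vfov" (degrees; the focal length in pixels is half the picture's height over the tangent of half this angle, whatever the lens; pixels are square), "cx", "cy" (the principal point, pixels), "D" ([k1, k2, p1, p2, k3] as OpenCV has them; the pictures are not rectified), "extrinsics" (4x4, takes a point from camera to world coordinates). Camera axes: x right, y down, z forward; pixel columns grow to the right and rows downward; lengths in mm; the calibration is good to about 2 mm. A picture is of the moment at which its call begins. camera_params takes no time and is no camera call.
- ctrl.close_job(): hands the job in, once; it reports no verdict.
The state is a dict: "t": time; "joint_pos": joint angles; "joint_vel": joint speeds; "joint_efforts": joint torques, N m; "eef_pos": TCP position; "tool_rot": TCP orientation; "force": force on the tool from outside, world axes, zero at the start; "ft_torque": the same for the moment, N m; "finger_gap": opening from 0.0 (shut) to 1.0 (fully open).
Only numpy, scipy, OpenCV 4.12 (cv2) and the standard library are available. Lean on these libraries where they do the work, as an engineer would, in place of code of your own. Each camera call takes 0.05 s, during which the arm holds its last target.

## Working session

There is one attempt and no reset: what is moved stays moved. The work goes in short steps, Python scripts to look and compute and a tool call to move; the robot and the scene stay as the last step left them, time stands still between calls to the robot, and variables do not carry over. Pictures are saved under pics/ and viewed, and the job is handed in when it is done.

Besides the shell and the picture viewer there is one more tool, called after "Request:" as name(argument=value, ...), one argument or row to a line, values as JSON. play_rows: Moves the arm, as the interface text tells. Its arguments: {"type":"object","properties":{"steps":{"type":"array","items":{"type":"array","items":{"type":"number"}}}},"required":["steps"]}

```bash
mkdir -p pics; ls
python3 - <<'E'
from workcell import ctrl, vision
import cv2,numpy as np
for n in("side","top"):
    cv2.imwrite(f"pics/{n}0.png",vision.snapshot(n)[:,:,::-1]); p=vision.camera_params(n); print(n,p["vfov"],p["cx"],p["cy"],p["D"]); print(np.round(p["extrinsics"],3))
s=ctrl.state(); print(s)
E
```

```text
pics
side 53.76068407891742 318.73902050962374 237.33804911425997 [-0.09457038  0.          0.          0.          0.        ]
[[ 7.66000e-01 -4.53000e-01  4.55000e-01  3.34140e+01]
 [-6.42000e-01 -5.49000e-01  5.35000e-01 -6.47110e+02]
 [ 8.00000e-03 -7.02000e-01 -7.12000e-01  9.34269e+02]
 [ 0.00000e+00  0.00000e+00  0.00000e+00  1.00000e+00]]
top 51.74994354168973 322.6394663831374 236.99943728138942 [-0.13189605  0.          0.          0.          0.        ]
[[ 1.700000e-02 -9.820000e-01  1.870000e-01  3.939760e+02]
 [-9.990000e-01 -2.200000e-02 -2.700000e-02  2.459100e+01]
 [ 3.000000e-02 -1.860000e-01 -9.820000e-01  1.118951e+03]
 [ 0.000000e+00  0.000000e+00  0.000000e+00  1.000000e+00]]
{'t': 0.1, 'joint_pos': array([ 8.34290060e+01,  2.05870812e+01,  6.38882791e-01, -1.74202278e-02,
       -7.01347078e+01, -1.65082081e+01]), 'joint_vel': array([-0.11537757, -0.07738774,  0.23139076,  0.0661512 , -0.17338762,
       -0.01763694]), 'joint_efforts': array([-1.30769084e-03, -5.84164345e+01,  2.93754601e+01,  7.01552063e+00,
        1.02428271e-02, -4.98003226e-05]), 'eef_pos': array([264.44397739, 620.57393754, 225.71911681]), 'tool_rot': array([ 1.79915857e+02, -7.85820482e-03, -2.30851277e+01]), 'force': array([ 0.14457315, -0.47985167, -0.03801351]), 'ft_torque': array([ 0.06269424,  0.01412209, -0.01815678]), 'finger_gap': 1.0005507587803617}
```

View pics/side0.png

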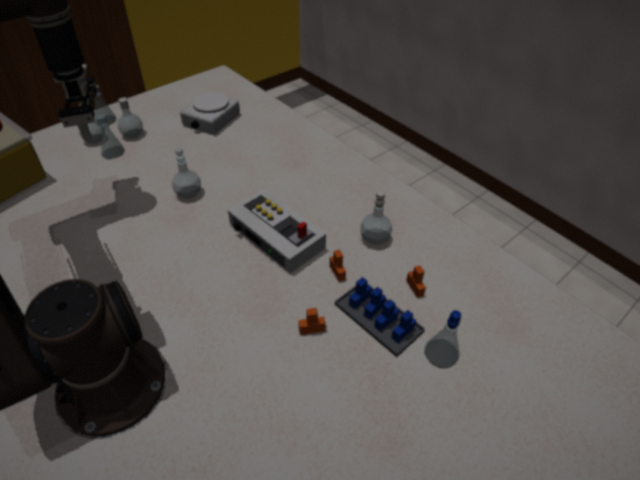

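View pics/top0.png

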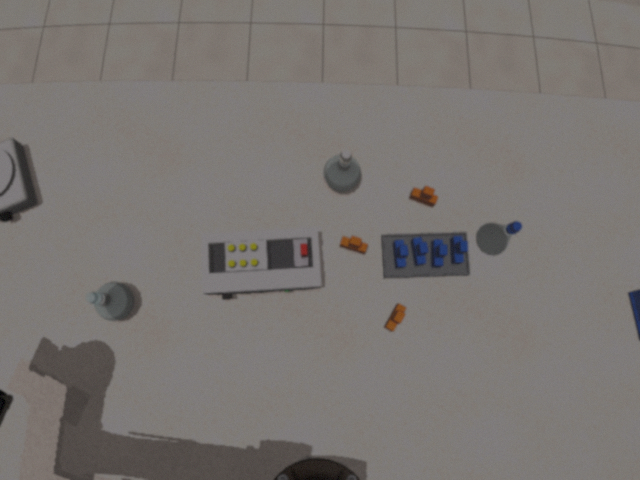

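The four blue spacers stand in the tray at top (400-460, 250). The look-alikes are orange pieces at (354,244), (424,196) and (396,317), plus a blue flask stopper at (514,228). The heater is at (263,263) with its red handle at (305,250). I'll choose only the blue ones in the tray and enlarge to check.

Run:
```python
import cv2,numpy as np
def g(im): return np.clip(255*(im/255.)**0.6*1.15,0,255).astype(np.uint8)
t=cv2.imread("pics/top0.png"); s=cv2.imread("pics/side0.png")
cv2.imwrite("pics/c1.png",g(cv2.resize(t[215:305,195:330],None,fx=5.8,fy=5.8,interpolation=cv2.INTER_CUBIC)))
cv2.imwrite("pics/c2.png",g(cv2.resize(t[220:290,370:480],None,fx=7,fy=7,interpolation=cv2.INTER_CUBIC)))
cv2.imwrite("pics/c3.png",g(cv2.resize(s[185:275,215:335],None,fx=6,fy=6,interpolation=cv2.INTER_CUBIC)))
cv2.imwrite("pics/c4.png",g(cv2.resize(s[270:360,325:435],None,fx=6,fy=6,interpolation=cv2.INTER_CUBIC)))
```

```text
(no output)
```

View pics/c1.png

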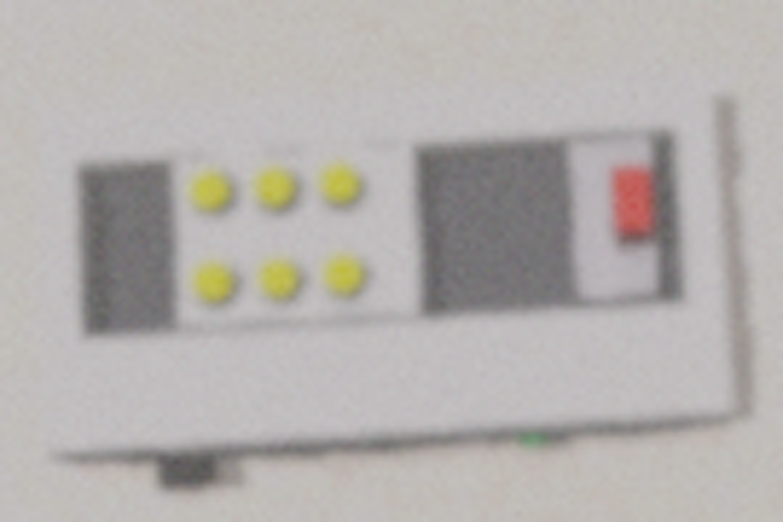

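View pics/c2.png

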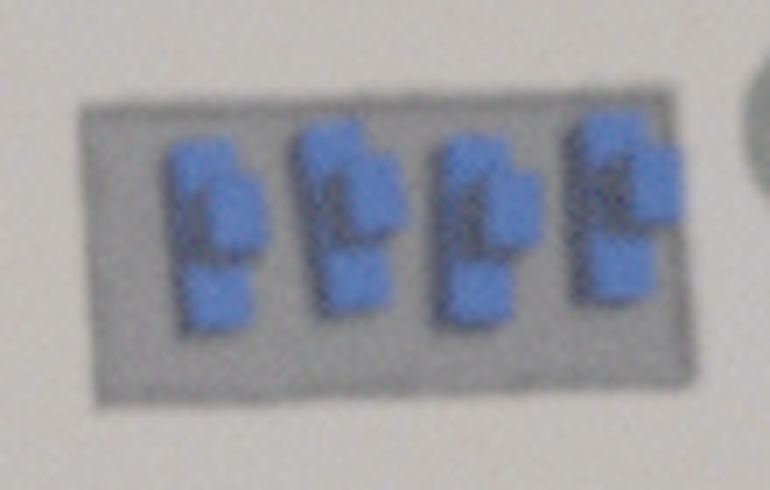

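View pics/c3.png

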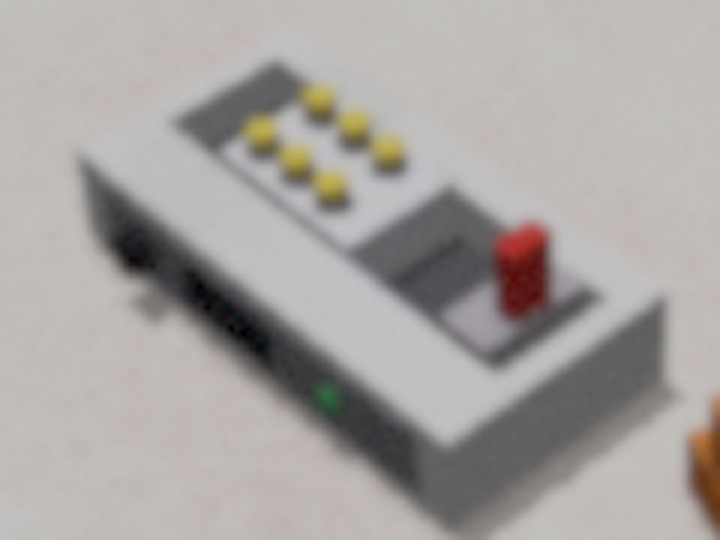

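View pics/c4.png

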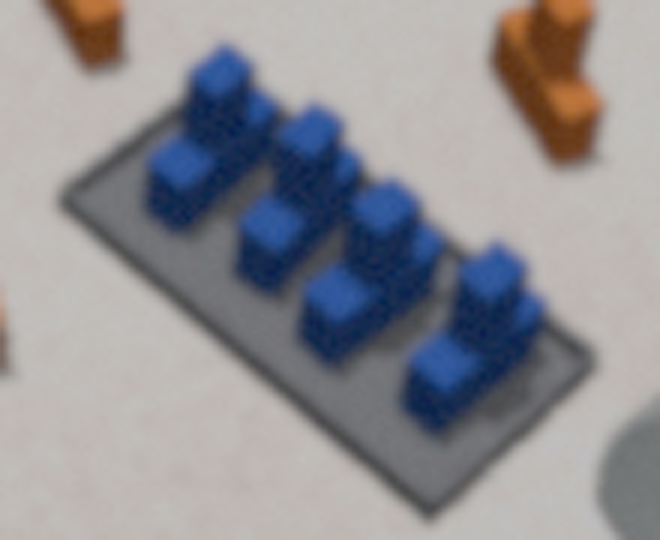

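```bash
cat > h.py <<'E'
import cv2,numpy as np
from scipy.optimize import least_squares,minimize
from workcell import vision
P={n:vision.camera_params(n) for n in("side","top")}
def proj(n,X):
    p=P[n];f=240/np.tan(np.radians(p["vfov"]/2));K=np.array([[f,0,p["cx"]],[0,f,p["cy"]],[0,0,1.]])
    T=np.linalg.inv(p["extrinsics"]);r,_=cv2.Rodrigues(T[:3,:3])
    return cv2.projectPoints(np.asarray(X,float).reshape(-1,1,3),r,T[:3,3],K,np.array(p["D"],float))[0].reshape(-1,2)
def place(q,L):
    L=np.atleast_2d(np.asarray(L,float));c,s=np.cos(q[2]),np.sin(q[2])
    return np.c_[q[0]+c*L[:,0]-s*L[:,1],q[1]+s*L[:,0]+c*L[:,1],L[:,2]]
def box(lx,ly,z0,z1,cy=0):
    return [[a*lx/2,cy+b*ly/2,z] for a in(-1,1) for b in(-1,1) for z in(z0,z1)]
def cp(u,v,ox,oy,s): return [(u+.5)/s-.5+ox,(v+.5)/s-.5+oy]
def softmask(n,q,boxes,roi,S=6):
    x0,y0,x1,y1=roi;m=np.zeros(((y1-y0)*S,(x1-x0)*S),np.uint8)
    for b in boxes:
        uv=(proj(n,place(q,b))-[x0,y0]+.5)*S-.5
        cv2.fillConvexPoly(m,cv2.convexHull(np.round(uv*16).astype(np.int32)),255,shift=4)
    return cv2.resize(m,(x1-x0,y1-y0),interpolation=cv2.INTER_AREA)/255.
E
cat > fit1.py <<'E'
from h import *
T=[(80,165,33,95),(87,335,-33,95),(665,130,33,-130),(682,298,-33,-130)]
S=[(175,125,-33,95),(275,62,33,95),(605,293,33,-130),(495,365,-33,-130),(80,155,-65,110),(665,297,65,-145),(447,445,-65,-145)]
T+=[(718,95,65,-145),(745,412,-65,-145),(50,458,-65,110)]
def res(q,w="b"):
    r=[]
    if w!="s": r+=list((proj("top",place(q,[[a[2],a[3],60] for a in T]))-[cp(a[0],a[1],195,215,5.8) for a in T]).ravel())
    if w!="t": r+=list((proj("side",place(q,[[a[2],a[3],60] for a in S]))-[cp(a[0],a[1],215,185,6) for a in S]).ravel())
    return np.array(r)
for w in "bts":
    o=least_squares(res,[550,60,0],args=(w,),loss="soft_l1"); q=o.x; print(w,q[:2],np.degrees(q[2]),np.round(res(q,w).reshape(-1,2),1).tolist())
    if w=="b": Q=q
np.save("heater.npy",Q)
def yline(pts,ox,oy,s,n,z):
    for u,v,x in pts:
        o=least_squares(lambda y:(proj(n,place(Q,[[x,y[0],z]]))-cp(u,v,ox,oy,s)).ravel(),[0]); print(n,z,x,o.x,np.abs(o.fun).max())
yline([(415,148,32),(422,312,-32)],195,215,5.8,"top",66)
yline([(570,138,30),(580,298,-30)],195,215,5.8,"top",64)
yline([(172,160,32),(178,330,-32)],195,215,5.8,"top",66)
yline([(632,201,0)],195,215,5.8,"top",107)
yline([(522,240,0)],215,185,6,"side",107)
yline([(345,250,-32),(450,185,32)],215,185,6,"side",66)
E
python3 fit1.py
```

```text
b [547.12042984 146.78286502] 4.048327717668535 [[0.1, 1.4], [-0.7, 2.3], [2.6, 2.5], [1.2, 3.7], [-0.5, -6.1], [-2.0, -1.5], [-1.0, -3.7], [-1.5, 0.3], [0.3, 0.2], [-0.1, 2.3], [-0.6, 3.1], [1.8, -2.0], [2.7, -1.4], [1.9, -0.6]]
t [549.63665754 146.28155554] 4.416445676913553 [[0.3, 0.5], [-0.3, 1.4], [2.7, 1.0], [1.5, 2.1], [-0.4, -7.7], [-1.5, -3.1], [-0.5, -4.6]]
s [546.186537  148.0425459] 3.9973452020491997 [[-2.1, 0.2], [-0.2, 0.1], [-0.7, 2.3], [-1.2, 3.0], [1.3, -2.1], [2.1, -1.4], [1.2, -0.7]]
top 66 32 [-31.33009539] 1.5415207450496098
top 66 -32 [-31.85585061] 2.7005543976412127
top 64 30 [-89.10044346] 3.0670769928389916
top 64 -30 [-90.18704877] 2.975742765484199
top 66 32 [59.3546787] 1.463957807298641
top 66 -32 [58.35996444] 1.5930229041177313
top 107 0 [-111.08699405] 2.2647678078959643
side 107 0 [-112.21765131] 0.8002756232959882
side 66 -32 [-31.25559014] 0.6957965641236683
side 66 32 [-30.56606794] 0.012482777100757403
```

```bash
cat > fit2.py <<'E'
from h import *
im={n:cv2.imread(f"pics/{n}0.png").astype(float) for n in("side","top")}
roi={"side":(325,270,435,360),"top":(370,220,480,290)}
def blue(n):
    x0,y0,x1,y1=roi[n];a=im[n][y0:y1,x0:x1];a=cv2.GaussianBlur(a,(0,0),.6)
    sat=(a[...,0]-a[...,2])/(a.max(2)+8); return np.clip(sat/ .7,0,1)
M={n:blue(n) for n in roi}
for n in M: print(n,np.round(np.percentile(M[n],[5,50,80,90,97]),2))
F=[box(60,20,4,39),box(24,18,39,79)]
def world(uv,z):
    return least_squares(lambda p:(proj("top",[[p[0],p[1],z]])-uv).ravel(),[550,-250]).x
tabs=[(237,213),(373,195),(513,210),(657,185)]
q0=np.array([[*world(cp(u,v,370,220,7),79),np.radians(3)] for u,v in tabs]);print(np.round(q0,2))
def cost(p,ws=("side","top")):
    q=p.reshape(4,3)*[1,1,.03];c=0
    for n in ws:
        m=np.maximum.reduce([cv2.GaussianBlur(softmask(n,k,F,roi[n]),(0,0),.9) for k in q]); c+=((m-M[n])**2).sum()
    return c
for ws in (("side","top"),("top",),("side",)):
    p=(q0/[1,1,.03]).ravel().copy()
    for it in range(3):
        o=minimize(cost,p,args=(ws,),method="Powell",options=dict(xtol=.05,ftol=1e-4,maxiter=6));p=o.x
    q=p.reshape(4,3)*[1,1,.03];print(ws,o.fun);print(np.c_[np.round(q[:,:2],1),np.round(np.degrees(q[:,2]),1)])
    if len(ws)==2:np.save("sp.npy",q)
E
python3 fit2.py
```

```text
side [0.   0.   0.22 0.99 1.  ]
top [0.   0.   0.25 0.68 0.86]
[[ 5.6717e+02 -1.7760e+02  5.0000e-02]
 [ 5.7365e+02 -2.2014e+02  5.0000e-02]
 [ 5.6985e+02 -2.6413e+02  5.0000e-02]
 [ 5.7863e+02 -3.1024e+02  5.0000e-02]]
('side', 'top') 288.0073802559358
[[ 567.3 -178.8    3.7]
 [ 573.7 -221.8    6.9]
 [ 569.8 -264.9   -2.6]
 [ 579.  -310.9    1.8]]
('top',) 182.39043083902715
[[ 5.690e+02 -1.798e+02  3.600e+00]
 [ 5.756e+02 -2.233e+02  7.200e+00]
 [ 5.721e+02 -2.668e+02 -2.500e+00]
 [ 5.813e+02 -3.130e+02  3.000e-01]]
('side',) 49.7621938443674
[[ 5.654e+02 -1.781e+02  4.900e+00]
 [ 5.721e+02 -2.200e+02  1.090e+01]
 [ 5.683e+02 -2.637e+02  3.000e-01]
 [ 5.770e+02 -3.102e+02  3.000e+00]]
```

```bash
sed -i 's/^T+=.*$//; s/^S=.*/S=[(175,125,-33,95),(275,62,33,95),(605,293,33,-130),(495,365,-33,-130)]/' fit1.py; python3 fit1.py
```

```text
b [551.82939688 149.52865969] 4.89768606429816 [[-1.3, -0.1], [-1.6, 0.7], [1.1, -0.5], [0.1, 0.6], [-1.0, -0.6], [0.6, -0.8], [1.0, 0.5], [0.9, 1.3]]
t [552.31387428 148.47116934] 4.865170230168292 [[-0.8, -0.3], [-1.1, 0.5], [1.6, -0.7], [0.6, 0.4]]
s [551.19814908 151.11283808] 4.959295141887156 [[-1.5, -0.7], [0.0, -1.0], [0.5, 0.2], [0.3, 1.1]]
top 66 32 [-34.1120338] 0.9095032258986748
top 66 -32 [-33.73023573] 0.19691712964464614
top 64 30 [-91.94478071] 0.2315162946373448
top 64 -30 [-92.13530968] 0.08069408317703619
top 66 32 [56.61029449] 0.3761880871412586
top 66 -32 [56.54601143] 0.2893385961582453
top 107 0 [-113.47651793] 0.8650580460306969
side 107 0 [-112.19804823] 0.9270230534791892
side 66 -32 [-31.13090357] 0.672261212640052
side 66 32 [-31.27126011] 1.3095192593467289
```

Run:
```python
from h import *
Q=np.load("heater.npy")
def g(im): return np.clip(255*(im/255.)**0.6*1.15,0,255).astype(np.uint8)
for n,ox,oy,w,h,s in(("top",195,215,135,90,5.8),("side",215,185,120,90,6)):
    im=g(cv2.resize(cv2.imread(f"pics/{n}0.png")[oy:oy+h,ox:ox+w],None,fx=s,fy=s,interpolation=cv2.INTER_CUBIC))
    for L,c in(([[33,95,60],[33,-130,60],[-33,-130,60],[-33,95,60]],(0,0,255)),([[32,-31,66],[-32,-31,66],[-32,59,66],[32,59,66]],(0,160,0)),([[12,-105,107],[12,-119,107],[-12,-119,107],[-12,-105,107]],(255,0,0)),([[30,-90,64],[30,-120,64],[-30,-120,64],[-30,-90,64]],(255,0,255)),([[33,95,30],[33,-130,30],[-33,-130,30],[-33,95,30]],(0,200,255))):
        uv=(proj(n,place(Q,L))-[ox,oy]+.5)*s-.5
        cv2.polylines(im,[np.round(uv*16).astype(np.int32)],True,c,1,cv2.LINE_AA,4)
    cv2.imwrite(f"pics/o_{n}.png",im)
```

```text
(no output)
```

View pics/o_top.png

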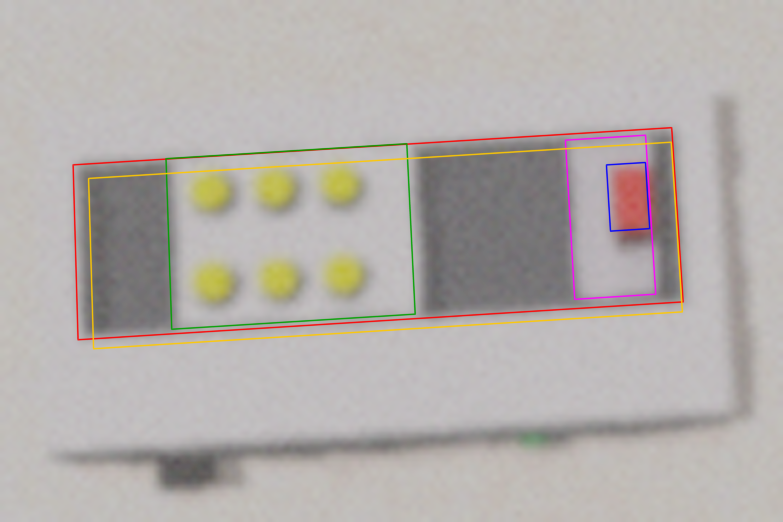

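View pics/o_side.png

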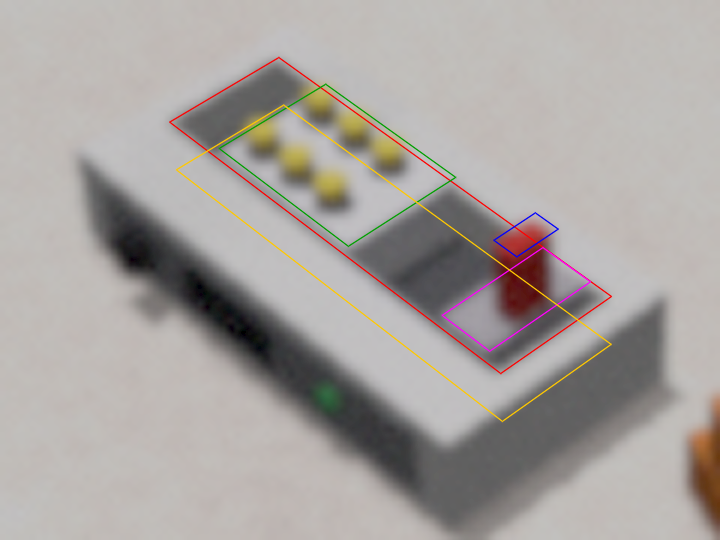

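The gap measures about 58 mm (block face at -33, jaw front at -91 in heater y). That means two spacers, with about 18 mm of jaw travel. The c2/c4 crops confirm four blue spacers standing in the grey tray, and I'll use the two nearest the heater. First I turn the tool.

Request:
play_rows(
  steps=[
    [0, 0, 0, 0, 0, 1, 50],
    [0, 0, 0, 0, 0, 1, 50],
    [0, 0, 0, 0, 0, 1, 50],
    [0, 0, 0, 0, 0, 1, 50],
    [0, 0, 0, 0, 0, 1, 50],
    [0, 0, 0, 0, 0, 1, 50],
    [0, 0, 0, 0, 0, 1, 50],
    [0, 0, 0, 0, 0, 1, 50],
    [0, 0, 0, 0, 0, 1, 50],
    [0, 0, 0, 0, 0, 1, 50],
    [0, 0, 0, 0, 0, 0.5, 50],
  ],
)

```text
t: 1.48
eef_pos: [264.5, 620.7, 226.0]
tool_rot: [180.0, -0.1, -86.2]
force: [1.3, 0.2, -0.8]
finger_gap: 0.573
```

```bash
cat > d.py <<'E'
import sys,numpy as np
from workcell import ctrl
from scipy.spatial.transform import Rotation as R
def delta(t,yaw=None):
    s=ctrl.state();r=R.from_euler("xyz",s["tool_rot"],degrees=True)
    d=r.inv().apply(np.array(t)-s["eef_pos"])/25
    print("t",s["t"],"pos",np.round(s["eef_pos"],1),"rot",np.round(s["tool_rot"],2),"F",np.round(s["force"],1),"gap",round(s["finger_gap"]*87.6,1))
    w=(r.inv()*R.from_euler("xyz",[180,0,yaw],degrees=True)).as_rotvec(degrees=True)/6 if yaw is not None else 0
    print("need tool units",np.round(d,2),"turn",np.round(w,2))
if __name__=="__main__":
    a=list(map(float,sys.argv[1:])); delta(a[:3],a[3] if len(a)>3 else None)
E
python3 d.py 567.3 -178.8 226 -86
```

```text
t 1.475 pos [264.5 620.7 226. ] rot [ 1.7998e+02 -5.0000e-02 -8.6230e+01] F [ 1.3  0.2 -0.8] gap 50.2
need tool units [ 3.271e+01 -9.980e+00  3.000e-02] turn [ 0.   -0.01 -0.04]
```

Request:
play_rows(
  steps=[
    [0.96, -0.29, 0, 0, 0, 0, 50],
    [0.96, -0.29, 0, 0, 0, 0, 50],
    [0.96, -0.29, 0, 0, 0, 0, 50],
    [0.96, -0.29, 0, 0, 0, 0, 50],
    [0.96, -0.29, 0, 0, 0, 0, 50],
    [0.96, -0.29, 0, 0, 0, 0, 50],
    [0.96, -0.29, 0, 0, 0, 0, 50],
    [0.96, -0.29, 0, 0, 0, 0, 50],
    [0.96, -0.29, 0, 0, 0, 0, 50],
    [0.96, -0.29, 0, 0, 0, 0, 50],
    [0.96, -0.29, 0, 0, 0, 0, 50],
    [0.96, -0.29, 0, 0, 0, 0, 50],
    [0.96, -0.29, 0, 0, 0, 0, 50],
    [0.96, -0.29, 0, 0, 0, 0, 50],
    [0.96, -0.29, 0, 0, 0, 0, 50],
    [0.96, -0.29, 0, 0, 0, 0, 50],
    [0.96, -0.29, 0, 0, 0, 0, 50],
  ],
)

```text
t: 3.6
eef_pos: [415.8, 220.7, 226.6]
tool_rot: [-180.0, 0.0, -86.1]
force: [-0.3, 0.2, -0.7]
finger_gap: 0.565
```

Request:
play_rows(
  steps=[
    [0.96, -0.29, 0, 0, 0, 0, 50],
    [0.96, -0.29, 0, 0, 0, 0, 50],
    [0.96, -0.29, 0, 0, 0, 0, 50],
    [0.96, -0.29, 0, 0, 0, 0, 50],
    [0.96, -0.29, 0, 0, 0, 0, 50],
    [0.96, -0.29, 0, 0, 0, 0, 50],
    [0.96, -0.29, 0, 0, 0, 0, 50],
    [0.96, -0.29, 0, 0, 0, 0, 50],
    [0.96, -0.29, 0, 0, 0, 0, 50],
    [0.96, -0.29, 0, 0, 0, 0, 50],
    [0.96, -0.29, 0, 0, 0, 0, 50],
    [0.96, -0.29, 0, 0, 0, 0, 50],
    [0.96, -0.29, 0, 0, 0, 0, 50],
    [0.96, -0.29, 0, 0, 0, 0, 50],
    [0.96, -0.29, 0, 0, 0, 0, 50],
    [0.96, -0.29, 0, 0, 0, 0, 50],
    [0.96, -0.29, 0, 0, 0, 0, 50],
    [0, 0, 0, 0, 0, 0, 50],
  ],
)

```text
t: 5.85
eef_pos: [566.0, -178.2, 226.0]
tool_rot: [179.9, -0.0, -86.2]
force: [0.3, 1.3, 0.2]
finger_gap: 0.57
```

```bash
python3 d.py 567.3 -178.8 110 -86; python3 d.py 567.3 -178.8 45 -86
```

```text
t 5.85 pos [ 566.  -178.2  226. ] rot [ 1.7995e+02 -1.0000e-02 -8.6190e+01] F [0.3 1.3 0.2] gap 49.9
need tool units [ 0.03 -0.05  4.64] turn [ 0.01 -0.   -0.03]
t 5.85 pos [ 566.  -178.2  226. ] rot [ 1.7995e+02 -1.0000e-02 -8.6190e+01] F [0.3 1.3 0.2] gap 49.9
need tool units [ 0.03 -0.06  7.24] turn [ 0.01 -0.   -0.03]
```

Request:
play_rows(
  steps=[
    [0.03, -0.06, 0.9, 0, 0, 0, 50],
    [0, 0, 1, 0, 0, 0, 50],
    [0, 0, 1, 0, 0, 0, 50],
    [0, 0, 1, 0, 0, 0, 50],
    [0, 0, 0.8, 0, 0, 0, 50],
    [0, 0, 0, 0, 0, 0, 50],
  ],
)

```text
t: 6.6
eef_pos: [566.3, -176.8, 107.7]
tool_rot: [179.8, 0.0, -86.1]
force: [0.2, -0.8, 0.6]
finger_gap: 0.576
```

```bash
cat > look.py <<'E'
import sys,cv2,numpy as np
from workcell import vision
tag=sys.argv[1]
def g(im): return np.clip(255*(im/255.)**0.6*1.15,0,255).astype(np.uint8)
out=[]
for n,k in(("side",2),("top",3)):
    im=vision.snapshot(n)[:,:,::-1]; cv2.imwrite(f"pics/raw_{n}_{tag}.png",im)
    x0,y0,x1,y1=map(int,sys.argv[k].split(","))
    c=im[y0:y1,x0:x1]; s=min(395/(x1-x0),560/(y1-y0)); c=g(cv2.resize(c,None,fx=s,fy=s,interpolation=cv2.INTER_CUBIC))
    p=np.zeros((560,398,3),np.uint8);p[:c.shape[0],:c.shape[1]]=c;out.append(p)
cv2.imwrite(f"pics/{tag}.png",np.hstack(out))
E
python3 look.py a1 315,210,435,360 360,190,470,320
```

```text
(no output)
```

View pics/a1.png

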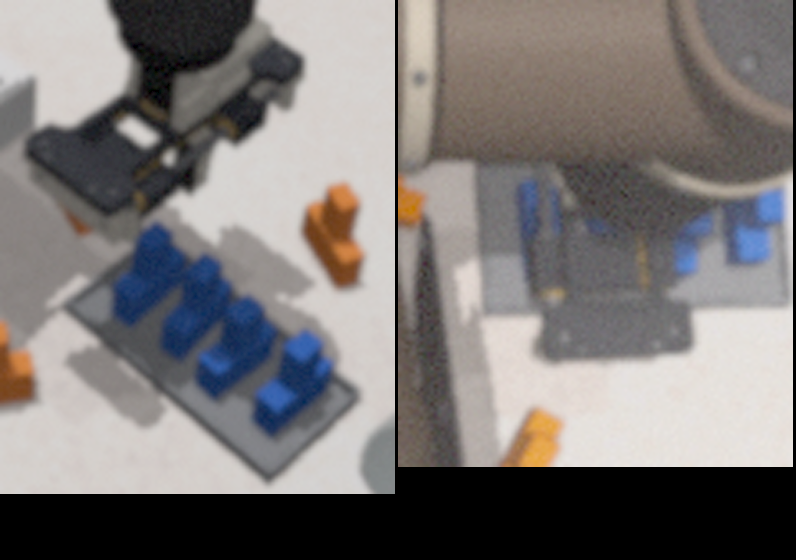

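The gripper is centred over the tab of the leftmost spacer (crop (155,240) in the side view). Nothing else is under the fingers, so I descend and grip.

Request:
play_rows(
  steps=[
    [0.05, 0, 0.8, 0, 0, 0, 50],
    [0, 0, 0.7, 0, 0, 0, 50],
    [0, 0, 0.6, 0, 0, 0, 50],
    [0, 0, 0.4, 0, 0, 0, 50],
    [0, 0, 0, 0, 0, 0, 50],
  ],
)

```text
t: 7.32
eef_pos: [567.7, -178.2, 46.2]
tool_rot: [179.9, -0.0, -86.1]
force: [0.2, -0.2, -0.6]
finger_gap: 0.57
```

Request:
play_rows(
  steps=[
    [0, 0, 0, 0, 0, 0, 0],
    [0, 0, 0, 0, 0, 0, 0],
    [0, 0, 0, 0, 0, 0, 0],
    [0, 0, 0, 0, 0, 0, 0],
    [0, 0, 0, 0, 0, 0, 0],
    [0, 0, 0, 0, 0, 0, 0],
  ],
)

```text
t: 8.07
eef_pos: [568.1, -178.2, 46.9]
tool_rot: [-180.0, -0.0, -86.1]
force: [-1.8, 1.6, 4.8]
finger_gap: 0.273
```

```bash
python3 d.py 567.3 -178.8 45 -86
```

```text
t 8.075 pos [ 568.1 -178.2   46.9] rot [-1.7998e+02 -1.0000e-02 -8.6070e+01] F [-1.8  1.6  4.8] gap 23.9
need tool units [0.02 0.03 0.08] turn [-0.   -0.   -0.01]
```

Gripped at 23.9 mm, which is the tab width. I lift to carry height and work out the target over the well.

Request:
play_rows(
  steps=[
    [0, 0, -0.5, 0, 0, 0, 0],
    [0, 0, -1, 0, 0, 0, 0],
    [0, 0, -1, 0, 0, 0, 0],
    [0, 0, -1, 0, 0, 0, 0],
    [0, 0, -1, 0, 0, 0, 0],
    [0, 0, -0.7, 0, 0, 0, 0],
    [0, 0, 0, 0, 0, 0, 0],
  ],
)

```text
t: 8.95
eef_pos: [568.8, -178.2, 178.4]
tool_rot: [-179.8, -0.0, -86.1]
force: [0.2, 1.1, -1.5]
finger_gap: 0.275
```

Run:
```python
from h import *;from d import delta
Q=np.load("heater.npy")
for y in(-45.5,-68,-113):
    t=place(Q,[[0,y,160]])[0];print(y,np.round(t,1));delta(t,-85.1)
```

```text
-45.5 [555.7 104.2 160. ]
t 8.95 pos [ 568.8 -178.2  178.4] rot [-1.7981e+02 -2.0000e-02 -8.6070e+01] F [ 0.2  1.1 -1.5] gap 24.1
need tool units [-11.31  -0.25   0.73] turn [-0.03 -0.   -0.16]
-68 [557.6  81.8 160. ]
t 8.95 pos [ 568.8 -178.2  178.4] rot [-1.7981e+02 -2.0000e-02 -8.6070e+01] F [ 0.2  1.1 -1.5] gap 24.1
need tool units [-10.41  -0.26   0.73] turn [-0.03 -0.   -0.16]
-113 [561.5  36.9 160. ]
t 8.95 pos [ 568.8 -178.2  178.4] rot [-1.7981e+02 -2.0000e-02 -8.6070e+01] F [ 0.2  1.1 -1.5] gap 24.1
need tool units [-8.61 -0.29  0.73] turn [-0.03 -0.   -0.16]
```

Request:
play_rows(
  steps=[
    [-0.94, -0.02, 0, 0, 0, -0.16, 0],
    [-0.94, -0.02, 0, 0, 0, 0, 0],
    [-0.94, -0.02, 0, 0, 0, 0, 0],
    [-0.94, -0.02, 0, 0, 0, 0, 0],
    [-0.94, -0.02, 0, 0, 0, 0, 0],
    [-0.94, -0.02, 0, 0, 0, 0, 0],
    [-0.94, -0.02, 0, 0, 0, 0, 0],
    [-0.94, -0.02, 0, 0, 0, 0, 0],
    [-0.94, -0.02, 0, 0, 0, 0, 0],
    [-0.94, -0.02, 0, 0, 0, 0, 0],
    [-0.94, -0.02, 0, 0, 0, 0, 0],
    [-0.94, -0.02, 0, 0, 0, 0, 0],
    [0, 0, 0.7, 0, 0, 0, 0],
    [0, 0, 0, 0, 0, 0, 0],
  ],
)

```text
t: 10.7
eef_pos: [548.9, 103.0, 157.1]
tool_rot: [179.8, -0.1, -85.1]
force: [-0.3, -0.9, -1.2]
finger_gap: 0.275
```

```bash
python3 look.py b1 205,140,335,280 195,190,330,320; python3 d.py 555.7 104.2 73 -85.1
```

```text
t 10.8 pos [550.1 103.  158.8] rot [ 1.7994e+02 -3.0000e-02 -8.5120e+01] F [-0.4  0.4 -0.1] gap 24.0
need tool units [-0.03 -0.23  3.43] turn [ 0.01 -0.01 -0.  ]
```

View pics/b1.png

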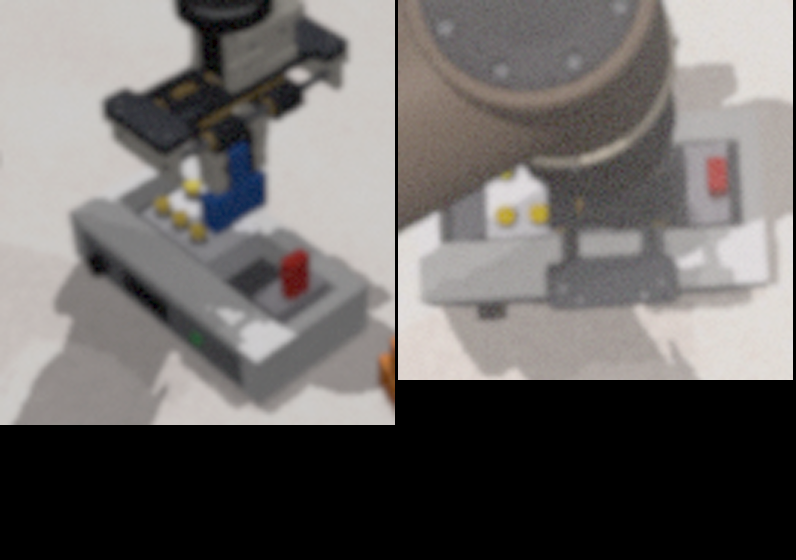

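```bash
cat > bias.py <<'E'
from h import *
from workcell import ctrl
def run(tag,dz,roi,S):
    im=cv2.imread(f"pics/raw_side_{tag}.png").astype(float);x0,y0,x1,y1=roi
    a=cv2.GaussianBlur(im[y0:y1,x0:x1],(0,0),.6);M=np.clip((a[...,0]-a[...,2])/(a.max(2)+8)/.7,0,1)
    p=S["eef_pos"];yaw=np.radians(S["tool_rot"][2]+90);b=p[2]-dz
    F=[box(60,20,b,b+35),box(24,18,b+35,b+75)]
    def cost(d):
        q=[p[0]+d[0],p[1]+d[1],yaw]
        m=cv2.GaussianBlur(softmask("side",q,F,roi),(0,0),.9)
        w=np.ones_like(m);w[:max(0,cut-y0)]=0
        return (w*(m-M)**2).sum()
    cut=int(proj("side",[[p[0],p[1],b+38]])[0,1])
    o=minimize(cost,[0.,0.],method="Nelder-Mead",options=dict(initial_simplex=[[0,0],[4,0],[0,4]]));print("side-camera bias (seen - robot)",np.round(o.x,2),o.fun,"cost0",cost([0,0]))
E
python3 -c "
from bias import *
run('b1',42.9,(262,180,302,222),ctrl.state())"
```

```text
side-camera bias (seen - robot) [1.21 3.56] 45.672463392703534 cost0 52.380737727813646
```

Run:
```python
from h import *
from workcell import ctrl
S=ctrl.state();p=S["eef_pos"];yaw=np.radians(S["tool_rot"][2]+90);b=p[2]-42.9
im=cv2.imread("pics/raw_side_b1.png")[175:225,255:310];s=10
im=cv2.resize(im,None,fx=s,fy=s,interpolation=cv2.INTER_CUBIC);im=np.clip(im*2.,0,255).astype(np.uint8)
for bx in(box(60,20,b,b+35),box(24,18,b+35,b+75)):
    uv=(proj("side",place([p[0],p[1],yaw],bx))-[255,175]+.5)*s-.5
    for i in range(8):
        for j in range(i):
            if bin(i^j).count("1")==1: cv2.line(im,tuple(map(int,uv[i])),tuple(map(int,uv[j])),(0,255,255),1)
cv2.imwrite("pics/ov.png",im)
```

```text
(no output)
```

View pics/ov.png

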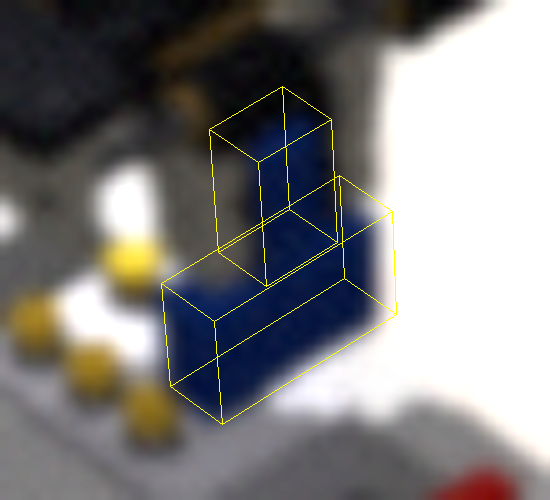

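The overlay agrees with the arm pose to within about 1 mm, so I correct x and descend to just above the rim.

Request:
play_rows(
  steps=[
    [-0.02, -0.2, 0, 0, 0, 0, 0],
    [0, 0, 0.8, 0, 0, 0, 0],
    [0, 0, 0.8, 0, 0, 0, 0],
    [0, 0, 0.3, 0, 0, 0, 0],
    [0, 0, 0, 0, 0, 0, 0],
    [0, 0, 0, 0, 0, 0, 0],
  ],
)

```text
t: 11.55
eef_pos: [556.0, 104.4, 112.5]
tool_rot: [-179.9, 0.0, -85.1]
force: [0.6, -0.2, -0.4]
finger_gap: 0.271
```

```bash
python3 look.py b2 235,160,315,260 195,190,330,320; python3 d.py 555.5 103.7 74 -85.1
```

```text
t 11.65 pos [555.8 104.5 112.4] rot [-1.7993e+02  3.0000e-02 -8.5110e+01] F [ 0.3 -1.1 -0.8] gap 23.6
need tool units [0.03 0.02 1.54] turn [-0.01  0.   -0.  ]
```

View pics/b2.png

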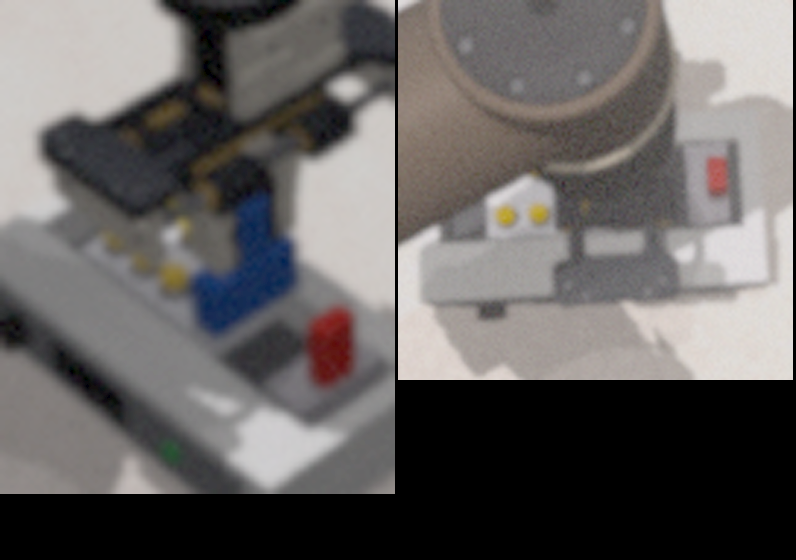

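The spacer hangs over the gap (side crop (245,290)) next to the block and lines up with the well. I lower it gently.

Request:
play_rows(
  steps=[
    [0.03, 0.02, 0.2, 0, 0, 0, 0],
    [0, 0, 0.2, 0, 0, 0, 0],
    [0, 0, 0.2, 0, 0, 0, 0],
    [0, 0, 0.2, 0, 0, 0, 0],
    [0, 0, 0, 0, 0, 0, 0],
  ],
)

```text
t: 12.28
eef_pos: [554.5, 103.3, 91.0]
tool_rot: [179.9, -0.0, -85.1]
force: [0.4, -0.5, -0.5]
finger_gap: 0.276
```

Request:
play_rows(
  steps=[
    [0, 0, 0.2, 0, 0, 0, 0],
    [0, 0, 0.2, 0, 0, 0, 0],
    [0, 0, 0.15, 0, 0, 0, 0],
    [0, 0, 0.1, 0, 0, 0, 0],
    [0, 0, 0, 0, 0, 0, 0],
  ],
)

```text
t: 12.9
eef_pos: [554.7, 103.4, 75.1]
tool_rot: [180.0, -0.0, -85.1]
force: [-0.1, 1.1, -0.8]
finger_gap: 0.274
```

It is in the well without contact. I nudge it towards the block to find the face, then set it down.

Request:
play_rows(
  steps=[
    [-0.08, 0, 0, 0, 0, 0, 0],
    [0, 0, 0, 0, 0, 0, 0],
  ],
)

```text
t: 13.15
eef_pos: [554.8, 105.7, 75.5]
tool_rot: [-180.0, 0.0, -85.1]
force: [0.1, -1.1, -0.8]
finger_gap: 0.271
```

Request:
play_rows(
  steps=[
    [-0.06, 0, 0, 0, 0, 0, 0],
    [0, 0, 0.06, 0, 0, 0, 0],
    [0, 0, 0, 0, 0, 0, 0],
  ],
)

```text
t: 13.52
eef_pos: [554.5, 106.3, 73.9]
tool_rot: [180.0, -0.0, -85.1]
force: [0.9, -5.9, 0.5]
finger_gap: 0.276
```

Contact came at y = 106.3, matching the estimate of 106.5. I set it down, back off slightly, open and rise.

Request:
play_rows(
  steps=[
    [0.02, 0, 0.05, 0, 0, 0, 0],
    [0, 0, 0, 0, 0, 0, 0],
    [0, 0, 0, 0, 0, 0, 40],
    [0, 0, 0, 0, 0, 0, 40],
    [0, 0, 0, 0, 0, 0, 40],
    [0, 0, 0, 0, 0, 0, 40],
  ],
)

```text
t: 14.28
eef_pos: [554.6, 106.6, 72.4]
tool_rot: [180.0, 0.0, -85.1]
force: [1.1, 0.1, -0.3]
finger_gap: 0.453
```

Request:
play_rows(
  steps=[
    [0, 0, -0.4, 0, 0, 0, 40],
    [0, 0, -1, 0, 0, 0, 40],
    [0, 0, -1, 0, 0, 0, 40],
    [0, 0, -1, 0, 0, 0, 40],
    [0, 0, -1, 0, 0, 0, 50],
    [0, 0, 0, 0, 0, 0, 50],
  ],
)

```text
t: 15.02
eef_pos: [555.9, 107.0, 185.5]
tool_rot: [-179.7, 0.1, -85.1]
force: [1.4, -0.5, 0.3]
finger_gap: 0.562
```

```bash
python3 -c "
import numpy as np;q=np.load('sp.npy');print(q)"; python3 d.py 574.5 -221.2 180 -82.5
```

```text
[[ 5.67264918e+02 -1.78772860e+02  6.37146543e-02]
 [ 5.73712856e+02 -2.21772315e+02  1.20617775e-01]
 [ 5.69779435e+02 -2.64850788e+02 -4.52330360e-02]
 [ 5.79024845e+02 -3.10922982e+02  3.14742992e-02]]
t 15.025 pos [555.9 107.  185.5] rot [-1.7974e+02  9.0000e-02 -8.5100e+01] F [ 1.4 -0.5  0.3] gap 49.3
need tool units [13.14  0.38  0.2 ] turn [-0.04  0.01 -0.43]
```

Request:
play_rows(
  steps=[
    [0.94, 0.03, 0, 0, 0, 0, 50],
    [0.94, 0.03, 0, 0, 0, 0, 50],
    [0.94, 0.03, 0, 0, 0, 0, 50],
    [0.94, 0.03, 0, 0, 0, 0, 50],
    [0.94, 0.03, 0, 0, 0, 0, 50],
    [0.94, 0.03, 0, 0, 0, 0, 50],
    [0.94, 0.03, 0, 0, 0, 0, 50],
    [0.94, 0.03, 0, 0, 0, 0, 50],
    [0.94, 0.03, 0, 0, 0, 0, 50],
    [0.94, 0.03, 0, 0, 0, 0, 50],
    [0.94, 0.03, 0, 0, 0, 0, 50],
    [0.94, 0.03, 0, 0, 0, 0, 50],
    [0.94, 0.03, 0, 0, 0, 0, 50],
    [0.94, 0.03, 0, 0, 0, 0, 50],
    [0, 0, 0.5, 0, 0, -0.43, 50],
    [0, 0, 1, 0, 0, 0, 50],
    [0, 0, 1, 0, 0, 0, 50],
    [0, 0, 0.4, 0, 0, 0, 50],
    [0, 0, 0, 0, 0, 0, 50],
  ],
)

```text
t: 17.4
eef_pos: [571.8, -222.2, 109.6]
tool_rot: [179.9, 0.0, -82.5]
force: [1.2, 0.3, 0.3]
finger_gap: 0.567
```

```bash
python3 look.py c1x 205,140,440,360 300,190,470,320; python3 d.py 574 -221.5 46 -82.5
```

```text
t 17.5 pos [ 572.7 -222.4  110.9] rot [-1.7994e+02 -3.0000e-02 -8.2520e+01] F [-0.3 -0.4  0.1] gap 49.9
need tool units [-0.03 -0.05  2.6 ] turn [-0.01 -0.   -0.  ]
```

View pics/c1x.png

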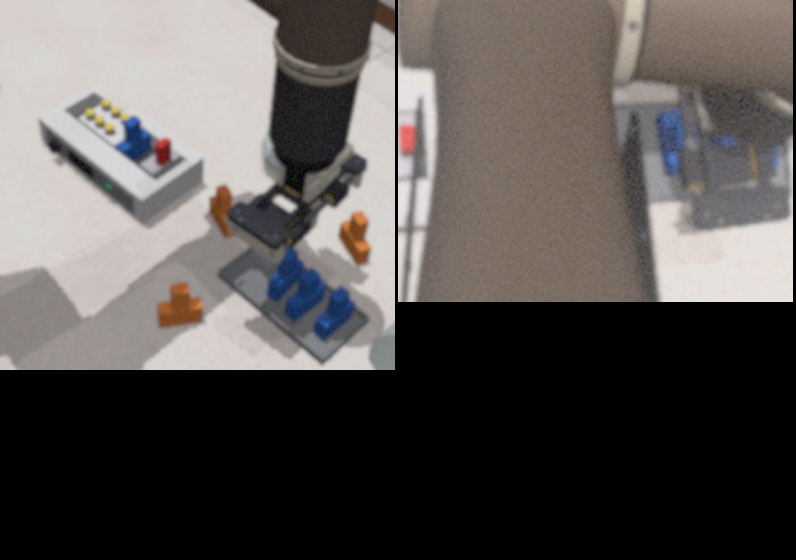

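The first spacer stands upright against the block. The gripper is above the next tray spacer (side crop (290,275)); in the top view it appears shifted right by parallax. I descend and grip.

Request:
play_rows(
  steps=[
    [-0.03, -0.05, 0.8, 0, 0, 0, 50],
    [0, 0, 0.8, 0, 0, 0, 50],
    [0, 0, 0.6, 0, 0, 0, 50],
    [0, 0, 0.4, 0, 0, 0, 50],
    [0, 0, 0, 0, 0, 0, 50],
  ],
)

```text
t: 18.12
eef_pos: [573.0, -221.3, 44.7]
tool_rot: [179.9, 0.0, -82.5]
force: [0.4, 0.5, 1.1]
finger_gap: 0.571
```

Request:
play_rows(
  steps=[
    [0, 0, 0, 0, 0, 0, 0],
    [0, 0, 0, 0, 0, 0, 0],
    [0, 0, 0, 0, 0, 0, 0],
    [0, 0, 0, 0, 0, 0, 0],
    [0, 0, 0, 0, 0, 0, 0],
    [0, 0, 0, 0, 0, 0, 0],
  ],
)

```text
t: 18.88
eef_pos: [573.6, -221.4, 45.4]
tool_rot: [-180.0, -0.0, -82.5]
force: [0.5, 0.6, 3.2]
finger_gap: 0.27
```

Request:
play_rows(
  steps=[
    [0, 0, -0.5, 0, 0, 0, 0],
    [0, 0, -1, 0, 0, 0, 0],
    [0, 0, -1, 0, 0, 0, 0],
    [0, 0, -1, 0, 0, 0, 0],
    [0, 0, -1, 0, 0, 0, 0],
    [0, 0, -0.7, 0, 0, -0.03, 0],
    [0, 0, 0, 0, 0, 0, 0],
  ],
)

```text
t: 19.75
eef_pos: [573.9, -221.4, 176.5]
tool_rot: [-179.9, -0.0, -82.4]
force: [-0.4, 1.4, -1.8]
finger_gap: 0.275
```

Run:
```python
from h import *;from d import delta
Q=np.load("heater.npy")
t=place(Q,[[0,-67.5,160]])[0];t[0]-=.7;print(np.round(t,1));delta(t,-85.1)
```

```text
[556.9  82.3 160. ]
t 19.75 pos [ 573.9 -221.4  176.5] rot [-1.7986e+02 -3.0000e-02 -8.2350e+01] F [-0.4  1.4 -1.8] gap 24.1
need tool units [-12.13  -0.94   0.66] turn [-0.02 -0.    0.46]
```

Request:
play_rows(
  steps=[
    [-0.93, -0.07, 0, 0, 0, 0, 0],
    [-0.93, -0.07, 0, 0, 0, 0, 0],
    [-0.93, -0.07, 0, 0, 0, 0, 0],
    [-0.93, -0.07, 0, 0, 0, 0, 0],
    [-0.93, -0.07, 0, 0, 0, 0, 0],
    [-0.93, -0.07, 0, 0, 0, 0, 0],
    [-0.93, -0.07, 0, 0, 0, 0, 0],
    [-0.93, -0.07, 0, 0, 0, 0, 0],
    [-0.93, -0.07, 0, 0, 0, 0, 0],
    [-0.93, -0.07, 0, 0, 0, 0, 0],
    [-0.93, -0.07, 0, 0, 0, 0, 0],
    [-0.93, -0.07, 0, 0, 0, 0, 0],
    [-0.93, -0.07, 0, 0, 0, 0, 0],
    [0, 0, 0.3, 0, 0, 0.46, 0],
    [0, 0, 0, 0, 0, 0, 0],
  ],
)

```text
t: 21.62
eef_pos: [554.5, 81.2, 165.9]
tool_rot: [179.8, -0.0, -85.1]
force: [-0.2, 0.5, -0.6]
finger_gap: 0.274
```

```bash
python3 look.py e1 225,150,325,260 195,190,330,320; python3 d.py 556.9 82.3 113 -85.1
```

```text
t 21.725 pos [555.3  81.  166.9] rot [ 1.7993e+02 -3.0000e-02 -8.5070e+01] F [ 0.7 -0.6 -0.1] gap 24.2
need tool units [-0.05 -0.07  2.16] turn [ 0.01 -0.01  0.01]
```

View pics/e1.png

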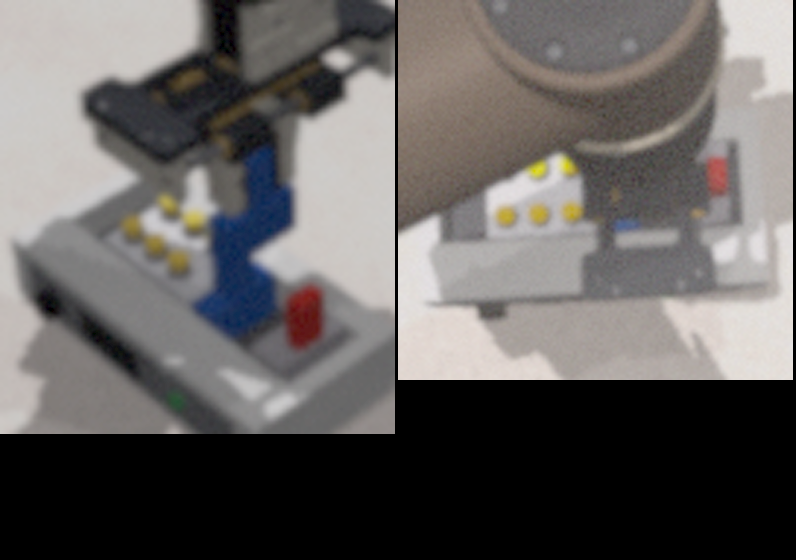

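The held spacer hangs over the free part of the gap, in front of the standing one (side crop (240,300)) and clear of the jaw. I lower it in stages.

Request:
play_rows(
  steps=[
    [-0.05, -0.07, 0.4, 0, 0, 0, 0],
    [0, 0, 0.7, 0, 0, 0, 0],
    [0, 0, 0.7, 0, 0, 0, 0],
    [0, 0, 0.35, 0, 0, 0, 0],
    [0, 0, 0, 0, 0, 0, 0],
  ],
)

```text
t: 22.35
eef_pos: [557.0, 82.3, 113.1]
tool_rot: [179.9, -0.0, -85.1]
force: [0.5, 0.6, 0.3]
finger_gap: 0.272
```

Request:
play_rows(
  steps=[
    [0, 0, 0.2, 0, 0, 0, 0],
    [0, 0, 0.2, 0, 0, 0, 0],
    [0, 0, 0.2, 0, 0, 0, 0],
    [0, 0, 0.2, 0, 0, 0, 0],
    [0, 0, 0, 0, 0, 0, 0],
  ],
)

```text
t: 22.98
eef_pos: [557.0, 82.5, 93.3]
tool_rot: [180.0, -0.0, -85.1]
force: [-0.5, 0.1, -1.3]
finger_gap: 0.272
```

Request:
play_rows(
  steps=[
    [0, 0, 0.2, 0, 0, 0, 0],
    [0, 0, 0.2, 0, 0, 0, 0],
    [0, 0, 0.2, 0, 0, 0, 0],
    [0, 0, 0.15, 0, 0, 0, 0],
    [0, 0, 0.1, 0, 0, 0, 0],
    [0, 0, 0, 0, 0, 0, 0],
  ],
)

```text
t: 23.72
eef_pos: [557.2, 82.6, 72.4]
tool_rot: [180.0, -0.0, -85.1]
force: [1.1, 0.7, -1.5]
finger_gap: 0.271
```

Request:
play_rows(
  steps=[
    [-0.1, 0, 0, 0, 0, 0, 0],
    [-0.06, 0, 0, 0, 0, 0, 0],
    [0, 0, 0, 0, 0, 0, 0],
  ],
)

```text
t: 24.1
eef_pos: [557.0, 86.3, 72.8]
tool_rot: [-180.0, -0.0, -85.1]
force: [0.9, -4.2, 1.0]
finger_gap: 0.276
```

Contact came at y = 86.3, exactly one thickness from the first spacer. I release and rise.

Request:
play_rows(
  steps=[
    [0.02, 0, 0.04, 0, 0, 0, 0],
    [0, 0, 0, 0, 0, 0, 0],
    [0, 0, 0, 0, 0, 0, 40],
    [0, 0, 0, 0, 0, 0, 40],
    [0, 0, 0, 0, 0, 0, 40],
    [0, 0, 0, 0, 0, 0, 40],
  ],
)

```text
t: 24.85
eef_pos: [557.0, 86.2, 71.6]
tool_rot: [-180.0, 0.0, -85.1]
force: [0.0, -0.3, -0.3]
finger_gap: 0.454
```

Request:
play_rows(
  steps=[
    [0, 0, -0.4, 0, 0, 0, 40],
    [0, 0, -1, 0, 0, 0, 40],
    [0, 0, -1, 0, 0, 0, 40],
    [0, 0, -0.8, 0, 0, 0, 40],
    [0, 0, 0, 0, 0, 0, 0],
  ],
)

```text
t: 25.48
eef_pos: [558.1, 86.6, 153.9]
tool_rot: [-179.8, 0.1, -85.1]
force: [0.4, -0.6, -0.2]
finger_gap: 0.393
```

```bash
python3 - <<'E'
from h import *;from d import delta
Q=np.load("heater.npy")
t=place(Q,[[0,-138,150]])[0];t[0]-=.7;print(np.round(t,1));delta(t,-85.1)
E
python3 look.py f1 225,150,345,280 195,190,345,320
```

```text
[562.9  12.  150. ]
t 25.475 pos [558.1  86.6 153.9] rot [-1.7978e+02  7.0000e-02 -8.5100e+01] F [ 0.4 -0.6 -0.2] gap 34.4
need tool units [2.99 0.06 0.15] turn [-0.04  0.01 -0.  ]
```

View pics/f1.png

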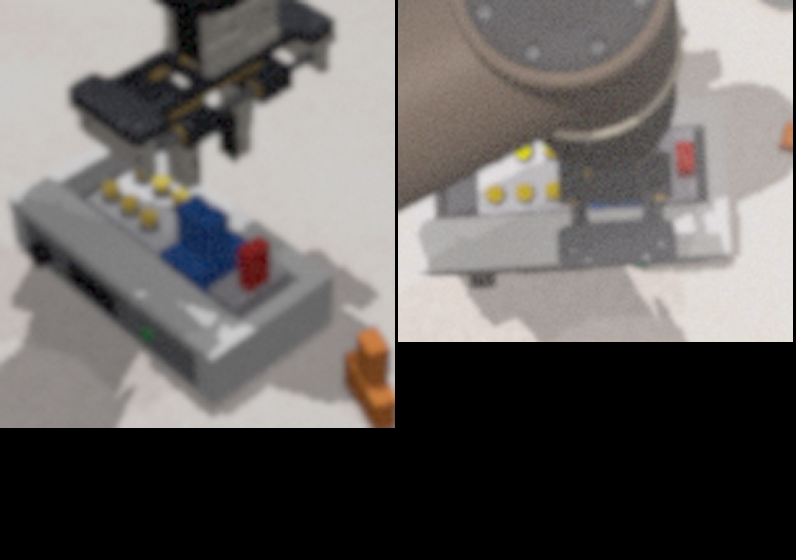

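Both spacers stand upright side by side. Now I shut the fingers, move behind the red handle and descend.

Request:
play_rows(
  steps=[
    [0.8, 0.02, -0.2, 0, 0, 0, 0],
    [0.8, 0.02, 0, 0, 0, 0, 0],
    [0.8, 0.02, 0, 0, 0, 0, 0],
    [0.7, 0, 0, 0, 0, 0, 0],
    [0, 0, 0, 0, 0, 0, 0],
    [0, 0, 0.9, 0, 0, 0, 0],
    [0, 0, 0.6, 0, 0, 0, 0],
    [0, 0, 0, 0, 0, 0, 0],
  ],
)

```text
t: 26.58
eef_pos: [561.2, 8.6, 117.8]
tool_rot: [179.8, -0.0, -85.1]
force: [0.1, 0.2, -0.8]
finger_gap: 0.005
```

```bash
python3 d.py 562.9 12 74 -85.1; python3 look.py f2 265,180,345,280 195,190,345,320
```

```text
t 26.575 pos [561.2   8.6 117.8] rot [ 1.7984e+02 -3.0000e-02 -8.5120e+01] F [ 0.1  0.2 -0.8] gap 0.4
need tool units [-0.13 -0.08  1.75] turn [ 0.03 -0.01 -0.  ]
```

View pics/f2.png

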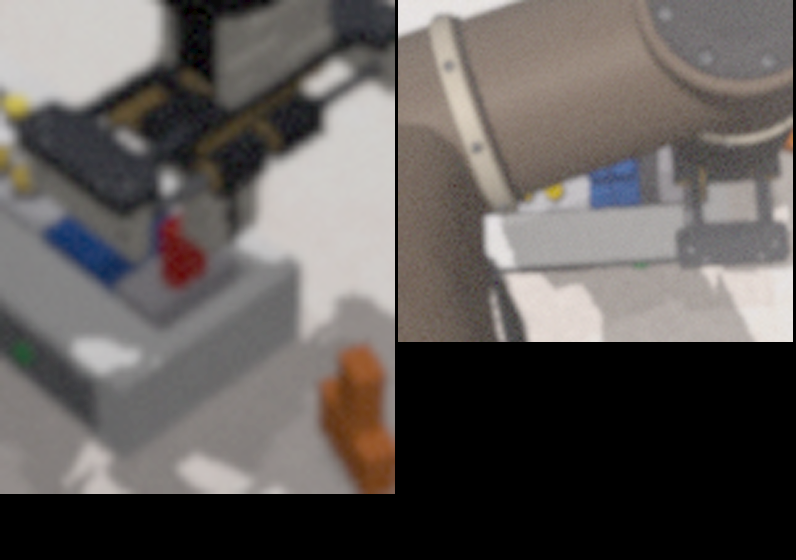

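The fingers are on the -y side of the handle, hiding part of it in the side view. I descend carefully.

Request:
play_rows(
  steps=[
    [0, -0.06, 0.4, 0, 0, 0, 0],
    [0, 0, 0.4, 0, 0, 0, 0],
    [0, 0, 0.4, 0, 0, 0, 0],
    [0, 0, 0.4, 0, 0, 0, 0],
    [0, 0, 0.1, 0, 0, 0, 0],
    [0, 0, 0, 0, 0, 0, 0],
  ],
)

```text
t: 27.42
eef_pos: [563.5, 8.9, 76.4]
tool_rot: [180.0, -0.0, -85.1]
force: [0.1, 0.4, 0.2]
finger_gap: 0.002
```

Request:
play_rows(
  steps=[
    [-0.12, 0, 0, 0, 0, 0, 0],
    [-0.12, 0, 0, 0, 0, 0, 0],
    [-0.12, 0, 0, 0, 0, 0, 0],
    [0, 0, 0, 0, 0, 0, 0],
  ],
)

```text
t: 27.92
eef_pos: [562.8, 18.2, 76.7]
tool_rot: [-180.0, 0.0, -85.1]
force: [-0.1, 0.9, 0.7]
finger_gap: 0.009
```

Request:
play_rows(
  steps=[
    [-0.12, 0, 0, 0, 0, 0, 0],
    [-0.12, 0, 0, 0, 0, 0, 0],
    [0, 0, 0, 0, 0, 0, 0],
  ],
)

```text
t: 28.3
eef_pos: [562.3, 23.9, 76.6]
tool_rot: [180.0, -0.0, -85.1]
force: [0.1, -2.2, 1.5]
finger_gap: -0.002
```

Request:
play_rows(
  steps=[
    [-0.12, 0, 0, 0, 0, 0, 0],
    [-0.12, 0, 0, 0, 0, 0, 0],
    [-0.12, 0, 0, 0, 0, 0, 0],
    [0, 0, 0, 0, 0, 0, 0],
  ],
)

```text
t: 28.8
eef_pos: [561.5, 33.2, 76.6]
tool_rot: [-180.0, 0.0, -85.1]
force: [0.2, -2.5, 2.1]
finger_gap: 0.005
```

The jaw is moving against its spring (2.5 N). I go on in small steps.

Request:
play_rows(
  steps=[
    [-0.1, 0, 0, 0, 0, 0, 0],
    [-0.1, 0, 0, 0, 0, 0, 0],
    [0, 0, 0, 0, 0, 0, 0],
  ],
)

```text
t: 29.18
eef_pos: [561.1, 37.5, 76.6]
tool_rot: [180.0, -0.0, -85.1]
force: [1.0, -5.6, 1.3]
finger_gap: 0.006
```

Request:
play_rows(
  steps=[
    [-0.06, 0, 0, 0, 0, 0, 0],
    [0, 0, 0, 0, 0, 0, 0],
  ],
)

```text
t: 29.42
eef_pos: [561.1, 37.6, 76.7]
tool_rot: [180.0, -0.1, -85.1]
force: [3.9, -14.4, 0.8]
finger_gap: 0.002
```

The jaw stopped at y ≈ 37.5, about 17 mm of travel, and the force is rising steeply. That is the stack, not the hard stop at 30 mm. I press up to about 27 N.

Request:
play_rows(
  steps=[
    [-0.05, 0, 0, 0, 0, 0, 0],
    [0, 0, 0, 0, 0, 0, 0],
  ],
)

```text
t: 29.68
eef_pos: [561.1, 37.7, 76.7]
tool_rot: [180.0, -0.2, -85.1]
force: [6.5, -19.4, -0.3]
finger_gap: 0.005
```

Request:
play_rows(
  steps=[
    [-0.03, 0, 0, 0, 0, 0, 0],
    [0, 0, 0, 0, 0, 0, 0],
    [0, 0, 0, 0, 0, 0, 0],
    [0, 0, 0, 0, 0, 0, 0],
  ],
)

```text
t: 30.18
eef_pos: [561.0, 37.7, 76.7]
tool_rot: [179.9, -0.3, -85.1]
force: [8.4, -24.2, -0.1]
finger_gap: 0.006
```

```bash
python3 look.py g1 225,160,345,280 195,190,345,320; python3 d.py 561 37.5 76 -85.1;python3 d.py 561 37.5 76 -85.1
```

```text
t 30.275 pos [561.1  37.7  76.7] rot [179.94  -0.25 -85.14] F [  7.1 -24.3  -0.4] gap 0.5
need tool units [0.01 0.   0.03] turn [ 0.01 -0.04 -0.01]
t 30.275 pos [561.1  37.7  76.7] rot [179.94  -0.25 -85.14] F [  7.1 -24.3  -0.4] gap 0.5
need tool units [0.01 0.   0.03] turn [ 0.01 -0.04 -0.01]
```

View pics/g1.png

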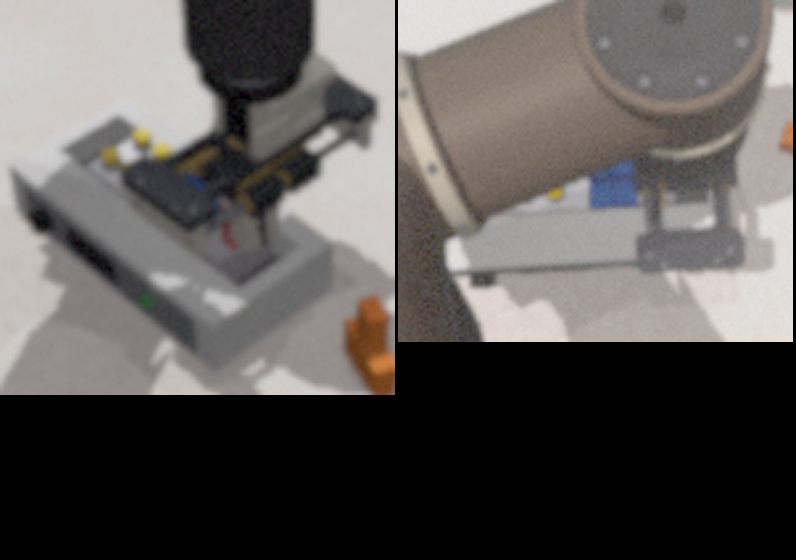

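View pics/raw_side_g1.png

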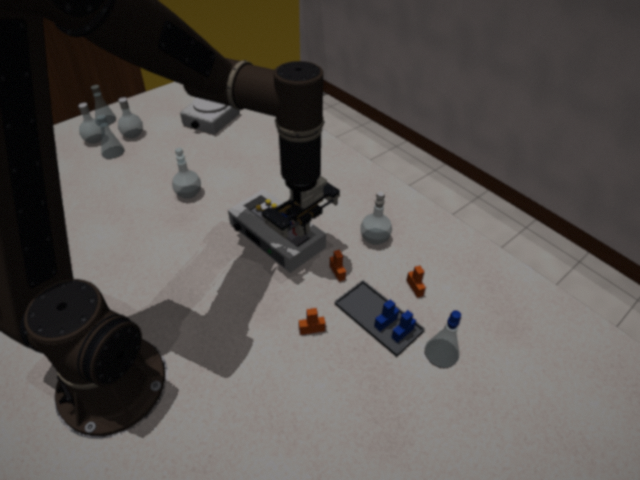

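Jaw closed with a steady 24 N. The two spare spacers stand in the tray and the flasks are untouched, so I hand in.

```bash
python3 -c "
from workcell import ctrl
print(ctrl.close_job()); s=ctrl.state(); print(s['t'],s['force'],s['eef_pos'])"
```

```text
the job is handed in; nothing more can be done
None
the job is handed in; nothing more can be done
```

Two blue spacers from the tray now stand upright, tab up, in the gap, and I handed the job in at about 30 s with the arm still holding the jaw pressed on them. The gap measured about 58 mm, so two fit and three would not.

- **Stack:** The first spacer touched the block at y = 106.3 mm. The second touched the first at y = 86.3 mm, exactly one thickness away. A picture taken before pressing showed both upright side by side.
- **Jaw:** I pushed the red handle with shut fingers. The jaw moved about 17 mm, short of its 30 mm stop, and then the force rose steeply as it met the stack. My last reading was 24 N along y, steady, with about 7 N sideways.
- **Rest of the scene:** The last picture shows the other two spacers standing in the tray, and the flasks and orange look-alikes where they were.
- **Not fully checked:** In that last picture the gripper hides most of the stack, so the final contact rests on force and position rather than a clear view. The two cameras also disagreed by 2 to 3 mm on positions, but the contacts agreed with their average to within 1 mm.

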